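# Bring the next ripening tray out for turning

## Robot

A 6-joint arm with a two-finger parallel gripper is mounted at the origin on the work surface. World frame = base frame: x ahead of the robot, y to its left, z up, the work surface at z = 0. Lengths are in mm, angles in rad, forces in N, time in s.
With the tool pointing down it reaches from about 275 to 825 mm from the base axis. Payload 4.9 kg.
Tool frame: the origin (TCP) lies at the very end of the fingers, on their centre line; the grasp point (between the pads) lies 19 mm behind it; z points along the fingers, y is the line along which they close (so a half turn about z gives the same grasp; the last joint's range is limited). The gripper opens to 85 mm and grips with 20 to 120 N. Pads are 22 mm wide; open, the fingers measure 114 mm over their backs; the gripper's body (76 mm by 85 mm) begins 54 mm behind the grasp point. The pads swing forward as they close: fully open they stand 13 mm farther back than shut.
Start: joints at [-1.236, 0.326, -0.193, 1.052, 0, 1.437], TCP at [248.513, -490.673, 231.281] pointing down, gripper open.
Joint ranges: [-2.65, 2.65], [-0.97, 1.79], [-1.3, 1.35], [-1.93, 2.1], [-1.47, 1.37], [-3.14, 3.14]. Speed limits (rad/s): [2.57, 2.57, 3.14, 3.14, 3.14, 3.14].

## Interface

Orientations are given as [roll, pitch, yaw] about the fixed x, y, z axes, in that order (R = Rz(yaw) Ry(pitch) Rx(roll)).
In Python, from bench import bot, solve_ik, imaging gives the robot as it stands. Calls block until the motion is done:
- bot.move_ptp(position, orientation): joint-space move of the TCP to a pose.
- bot.movel(position, rot=None, max_speed=150, threshold=None): straight line of the TCP; rot=None keeps the orientation; max_speed is the mean speed in mm/s. With threshold (N) it stops when the force on the tool has changed by that much, and returns True; else False.
- bot.move_j(angles): joint-space move.
- bot.grip(opening, effort=None): opening from 0.0 (shut) to 1.0 (fully open); effort is the grip in N (None keeps the last); returns when the fingers have stopped.
- bot.dwell(seconds).
- solve_ik(position, orientation): joint angles nearest the present ones, or None.
- bot.get_state(): the state.
- imaging.capture(name): name is "scene" or "top" or "wrist"; returns the picture (420x560x3 uint8, blue, green, red); there is no depth.
- imaging.camera_model(name): a dict with "K" (3x3 intrinsics, pixels), "position" and "rotation" of the camera in the world. Camera axes: x right, y up, looking along -z (the intrinsics and any distortion apply to the point x, -y, -z); pixel columns grow to the right and rows downward; lengths in mm; the calibration is good to about 2 mm. A picture is of the moment at which its call begins: read the wrist's pose just before it. camera_model takes no time and is no camera call; for the wrist camera it gives the pose at the moment of the call.
A pose or a line that the arm cannot do raises bot.IKError and nothing moves.
- bot.sign_off(): hands the job in; it is judged then, once.
The state is a dict: "t": time; "qpos": joint angles; "joint_velocities": joint speeds; "effort": joint torques, N m; "tcp_pos": TCP position; "orientation": TCP orientation; "contact_force": force on the tool from outside, world axes, zero at the start; "wrist_torque": the same for the moment, N m; "opening": opening from 0.0 (shut) to 1.0 (fully open); "gripper_force": force on a finger pad.
Only numpy, scipy, OpenCV 4.12 (cv2) and the standard library are available. Lean on these libraries where they do the work, as an engineer would, in place of code of your own. Each camera call takes 0.05 s, during which the arm holds its last target. There are 200 camera calls.

## Task

Push the empty tray, which has been left standing out, fully home into the ripening rack; only then hook a fingertip behind the front lip of the tray with the tall drum-shaped cheese and draw that tray gently all the way out to its stop, because two trays must never stand out together. Do not grip or force the trays, do not touch the cheeses, leave the other two trays home and everything else where it is, and finish with the hand clear of everything.

Things in the scene. Friction and masses are not known exactly. Their poses are not given: they have to be found in the camera images.
- rack: low white wire rack, fixed, 490 mm wide, 215 mm deep, turned up to 9 degrees, with four sliding trays side by side, 115 mm apart, in any order. Origin on the table under its middle; -x points out of the open front towards the robot (trays come out along -x), y along the row, z up. Wire side frames at y = +-245 mm rise from 75 mm (front) to 120 mm (rear)
- tray_drum (a joint): the tray carrying the drum-shaped cheese: travel along its rails in m, 0 = fully home (end stop), 0.13 = fully out (end stop), positive towards the rack's front. Slides against about 1.5 N of friction and stays where it is left; the tray weighs 0.4 kg, it cannot lift off or tilt
- lip_drum (a point): the tray carrying the drum-shaped cheese: middle of the top edge of its lip, on the inner (cheese-side) face; axes as the rack's. The lip is an upright steel strip across the tray's front end, 104 mm wide, 6 mm thick (outer face 6 mm further to rack -x), its top 28 mm above the wire floor. Floor: 50 mm above the table, 200 x 100 mm. Behind the lip at least 70 mm of floor are free before any cheese
- spot_drum (a point): point on the floor of the drum tray where its cheese stands (within about 12 mm), on the tray's midline 124 mm behind the lip's inner face; moves with the tray
- tray_empty (a joint): the tray carrying nothing, left standing part way out: travel along its rails in m, 0 = fully home (end stop), 0.13 = fully out (end stop), positive towards the rack's front. Slides against about 1.5 N of friction and stays where it is left; the tray weighs 0.4 kg, it cannot lift off or tilt
- lip_empty (a point): the tray carrying nothing, left standing part way out: middle of the top edge of its lip, on the inner (cheese-side) face; axes as the rack's. The lip is an upright steel strip across the tray's front end, 104 mm wide, 6 mm thick (outer face 6 mm further to rack -x), its top 28 mm above the wire floor. Floor: 50 mm above the table, 200 x 100 mm. Behind the lip at least 70 mm of floor are free before any cheese
- tray_low (a joint): the tray carrying the flat round cheese: travel along its rails in m, 0 = fully home (end stop), 0.13 = fully out (end stop), positive towards the rack's front. Slides against about 1.5 N of friction and stays where it is left; the tray weighs 0.4 kg, it cannot lift off or tilt
- lip_low (a point): the tray carrying the flat round cheese: middle of the top edge of its lip, on the inner (cheese-side) face; axes as the rack's. The lip is an upright steel strip across the tray's front end, 104 mm wide, 6 mm thick (outer face 6 mm further to rack -x), its top 28 mm above the wire floor. Floor: 50 mm above the table, 200 x 100 mm. Behind the lip at least 70 mm of floor are free before any cheese
- tray_square (a joint): the tray carrying the flat square cheese: travel along its rails in m, 0 = fully home (end stop), 0.13 = fully out (end stop), positive towards the rack's front. Slides against about 1.5 N of friction and stays where it is left; the tray weighs 0.4 kg, it cannot lift off or tilt
- lip_square (a point): the tray carrying the flat square cheese: middle of the top edge of its lip, on the inner (cheese-side) face; axes as the rack's. The lip is an upright steel strip across the tray's front end, 104 mm wide, 6 mm thick (outer face 6 mm further to rack -x), its top 28 mm above the wire floor. Floor: 50 mm above the table, 200 x 100 mm. Behind the lip at least 70 mm of floor are free before any cheese
- drum_cheese: round drum-shaped cheese, 84 mm across and 70 mm tall, about 0.4 kg, standing loose on the drum tray; origin at the centre of its underside
- low_cheese: flat round cheese, 84 mm across and only 32 mm tall, loose on its own tray; origin at the centre of its underside
- square_cheese: flat square cheese, 76 x 76 mm, 34 mm tall, loose on its own tray; origin at the centre of its underside
- brush: flat wooden-handled brush, 200 mm long and 20 mm high, lying in front of the rack nearer the robot; leave alone; origin on its underside
- bowl: steel bowl, 130 mm across, 55 mm high; leave alone; origin on its underside
- wash_bottle: white bottle, 64 mm across, 150 mm high; leave alone; origin on its underside
- trier: steel cheese trier: a 130 mm rod with a 60 mm cross handle, 12 mm thick, lying flat; leave alone; origin on the table at the rod's middle
- spare_cheese: cheese wheel standing on the table beside the rack, 100 mm across, 50 mm high; leave alone; origin on its underside
There are look-alikes about, which are no part of the job. Leave any green, purple or turquoise look-alike of the drum_cheese alone.

How it is judged (in metres and radians):
On the way, in this order (a step that is already met when the one before it is completed fails the run):
1. the empty tray is fully home while the drum tray is still in (value of joint tray_empty below 0.008 m and value of joint tray_drum below 0.03 m), for 0.2 s.
2. the drum tray is drawn all the way out (value of joint tray_drum above 0.122 m), for 0.2 s.
At the end, for the whole second after the job is handed in: The empty tray is home within 8 mm, the drum tray is out to within 8 mm of its 130 mm stop and at rest, its cheese still stands upright within 30 mm of its place on the tray, and the other two trays are home within 10 mm (value of joint tray_empty below 0.008 m and value of joint tray_drum above 0.122 m and value of joint each of tray_low, tray_square below 0.01 m and velocity of joint tray_drum between -0.01 and 0.01 m/s and horizontal distance between drum_cheese and spot_drum below 0.03 m and angle between drum_cheese's own z axis and vertical below 0.1 rad and linear speed of drum_cheese below 0.02 m/s); the robot touches nothing.
It fails at once if the drum tray is drawn out while the empty tray still stands out (value of joint each of tray_drum, tray_empty above 0.03 m).
It fails at once if one of the other two trays is drawn out (20 mm), or something standing around or another cheese is moved over 30 mm (value of joint any of tray_low, tray_square above 0.02 m or distance of any of brush, bowl, wash_bottle, trier, spare_cheese, low_cheese, square_cheese from where it was at the start of the episode above 0.03 m).
It fails at once if a cheese is touched by the robot (contact force between any of the fingers, the arm and drum_cheese above 2 N or contact force between any of the fingers, the arm and low_cheese above 2 N or contact force between any of the fingers, the arm and square_cheese above 2 N).
It fails at once if a cheese is lifted off its tray or tipped, or the drum cheese slides from its place (30 mm) (height (world z) of any of drum_cheese, low_cheese, square_cheese above 0.062 m or angle between any of drum_cheese, low_cheese, square_cheese's own z axis and vertical above 0.15 rad or horizontal distance between drum_cheese and spot_drum above 0.03 m).
It fails at once if a tray is gripped or forced (more than 45 N) (contact force between the fingers and tray_drum above 45 N or contact force between the fingers and tray_empty above 45 N).
It also fails if it takes over 45 s, if anything falls off the work surface, if the arm or the gripper's body presses on something with over 40 N, if the wrist force passes 120 N, or if a joint passes its speed limit or range.

## Working session

There is one attempt and no reset: what is moved stays moved. The work goes in short steps, each a Python script; the robot and the scene stay as the last script left them, time stands still between calls to the robot, and variables do not carry over. Pictures are saved under pics/ and viewed, at most 10 in all, crops included, and the job is handed in when it is done.

```bash
ls; mkdir -p pics
python3 - <<'E'
from bench import bot, imaging
import cv2
for n in("top","scene"):
    cv2.imwrite(f"pics/{n}0.png",imaging.capture(n)); m=imaging.camera_model(n); print(m)
print(bot.get_state()["t"])
E
```

```text
pics
{'K': array([[414.02198453,   0.        , 282.50855072],
       [  0.        , 414.02198453, 207.78588139],
       [  0.        ,   0.        ,   1.        ]]), 'position': array([ 456.63655069,   -3.27247821, 1106.47365218]), 'rotation': array([ 0.08939206, -0.00567747, -1.5563797 ])}
{'K': array([[381.16632567,   0.        , 277.96055481],
       [  0.        , 381.16632567, 205.50082062],
       [  0.        ,   0.        ,   1.        ]]), 'position': array([1449.89382196,  -65.77923461,  907.95668349]), 'rotation': array([ 0.81792397, -0.01535683,  1.51175646])}
0.1
```

View pics/top0.png

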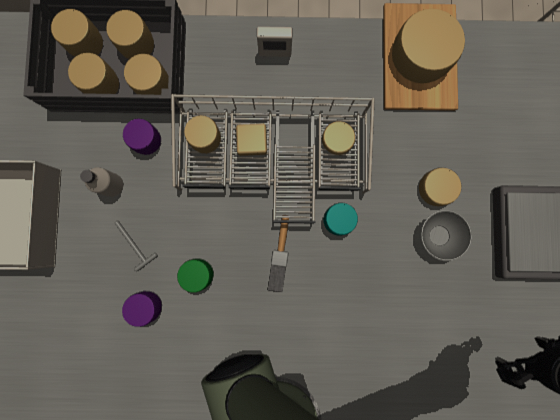

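View pics/scene0.png

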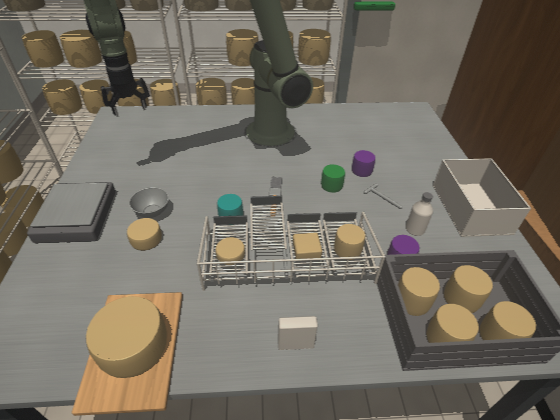

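The top view shows the trays from left (+y): tall cheese (200,132), square (250,138), empty standing out (293,~220), and flat round (339,137). In the scene view the tall one is at (350,240), the same +y end. The purple, green and turquoise discs are look-alikes. I'll confirm in an enlarged crop.

Run:
```python
import cv2,numpy as np
t=cv2.imread("pics/top0.png")[85:240,165:385]; s=cv2.imread("pics/scene0.png")[185:295,190:390]
t=cv2.resize(t,None,fx=3.6,fy=3.6,interpolation=cv2.INTER_CUBIC)
cv2.imwrite("pics/topc.png",t)
cv2.imwrite("pics/scenec.png",cv2.resize(s,None,fx=4,fy=4,interpolation=cv2.INTER_CUBIC))
```

```text
(no output)
```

View pics/topc.png

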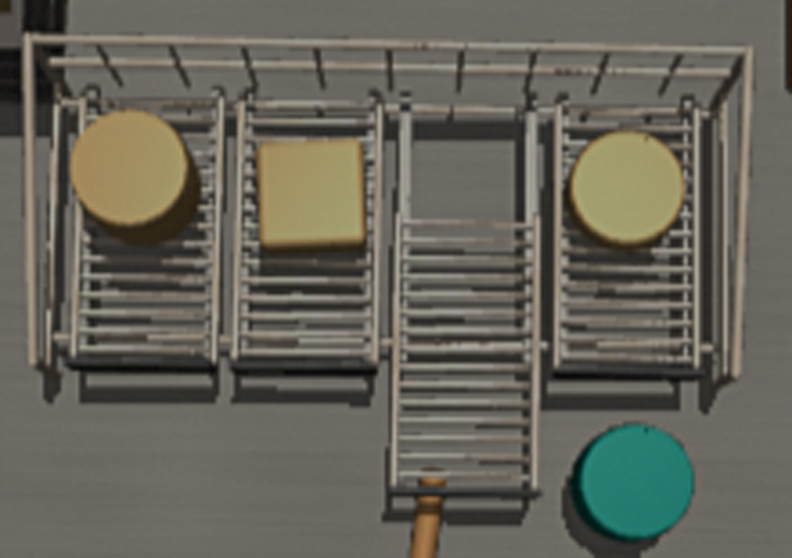

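View pics/scenec.png

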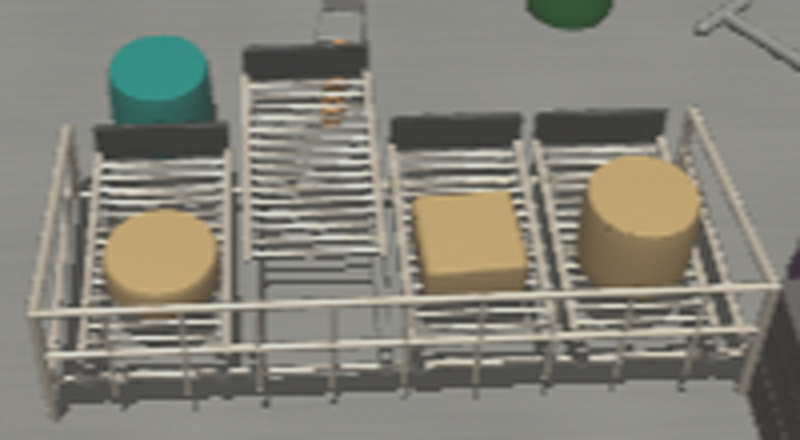

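The tall drum cheese stands on the leftmost tray in the top view, crop (130,168), and the rightmost in the scene, crop (640,225). Its side is clearly twice as tall as that of the flat round one (162,250). The lips are the dark strips: drum top edge about (535..667,111) in the scene crop, empty about (245..367,47). I'll cast both views onto z=78.

```bash
cat > h.py <<'E'
import numpy as np
from scipy.spatial.transform import Rotation as R
def cast(m,uv,z):
    d=np.linalg.inv(m["K"])@[uv[0],uv[1],1.]
    d=R.from_euler("xyz",m["rotation"]).apply(d*[1,-1,-1]); p=m["position"]
    return p+d*(z-p[2])/d[2]
E
python3 - <<'E'
from h import *
from bench import imaging
import cv2
np.set_printoptions(precision=1,suppress=True)
ms,mt=imaging.camera_model("scene"),imaging.camera_model("top")
S=cv2.imread("pics/scene0.png"); d=(S.max(2)<70).astype(np.uint8)
d[:185]=0;d[242:]=0;d[:,:205]=0;d[:,365:]=0
# dark strips: components; top edge corners
n,l,st,c=cv2.connectedComponentsWithStats(d)
for i in range(1,n):
    if 80<st[i][4]<500 and st[i][2]>20:
        ys,xs=np.where(l==i)
        cols=[x for x in range(xs.min()+2,xs.max()-1)]; tp=np.polyfit(cols,[ys[xs==x].min() for x in cols],1)
        a,b=xs.min()-.5,xs.max()+.5
        A,B=[cast(ms,(x,np.polyval(tp,x)-.5),78) for x in (a,b)]
        print("scene",st[i],(A+B)[:2]/2,"w",np.linalg.norm(A-B),"ang",np.degrees(np.arctan2(*(A-B)[:2])))
f=lambda u,v:(165+(u+.5)/3.6-.5,85+(v+.5)/3.6-.5)
# top view: lip strip corners, picked (centre line of dark strip top)
for n,a,b in(("drum",(69,362),(218,365)),("square",(229,366),(379,368)),("empty",(387,491),(540,493)),("low",(550,372),(707,375))):
    A,B=cast(mt,f(*a),78),cast(mt,f(*b),78); print("top",n,(A+B)[:2]/2,"w",np.linalg.norm(A-B))
# frame rear corners top z120
A,B=[cast(mt,f(*u),120) for u in((27,38),(750,50))];print(A,B,np.linalg.norm(A-B),np.degrees(np.arctan2(-(A-B)[0],(A-B)[1])))
for n,u,z in(("drumcheese",(130,168),120),("turq",(634,481),70),("brush",(432,475),20)):print(n,cast(mt,f(*u),z))
E
```

```text
scene [251 197  30   8 196] [524.3 -38.8] w 98.05250890147481 ang 177.47880454518693
scene [324 213  32   8 210] [610.9 189.4] w 100.57819354706282 ang -178.12020614352576
scene [288 215  32   7 213] [610.6  76.3] w 99.72997563447124 ang -177.51287816401324
scene [214 217  33   8 220] [ 610.1 -151.3] w 101.18497611503676 ang -179.51377391196544
top drum [601.7 188.3] w 103.55929315612617
top square [601.   76.7] w 104.32382005799045
top empty [515.5 -35.3] w 105.7286682488607
top low [ 599.8 -149.2] w 109.39542175661373
[817.8 266.6 120. ] [ 817.5 -225.6  120. ] 492.20843548952774 -0.03311047899737881
drumcheese [728.7 193.7 120. ]
turq [ 525.4 -154.4   70. ]
brush [531. -14.  20.]
```

Both views agree: the rack yaw is about 0°, the lips are spaced 113–115 mm with widths near 104, the drum lip outer face is at about (606,189), and the empty one at about (520,-37), roughly 86 mm out. I'll push the empty tray home with a force-guarded move, then look from above the drum lip.

Run:
```python
from h import *
from bench import bot,imaging,solve_ik
import cv2
np.set_printoptions(precision=2,suppress=True)
s=bot.get_state();print(s["orientation"])
o=None
for c in([np.pi,0,0],[np.pi,0,np.pi]):
    q=solve_ik([470,-37,200],c);print(c[2],q)
    if q is not None and (o is None or abs(q[5]-s["qpos"][5])<abs(o[1][5]-s["qpos"][5])): o=(c,q)
o=o[0]
bot.grip(0.0,20)
bot.move_ptp([470,-37,200],o)
bot.movel([470,-37,64],max_speed=120)
def st(m): s=bot.get_state();print(m,s["t"],s["tcp_pos"],s["contact_force"])
st("down")
for i in range(4):
    hit=bot.movel([618,-37,64],max_speed=60,threshold=12);st(hit)
    if bot.get_state()["tcp_pos"][0]>585 or not hit: break
```

```text
[-3.14 -0.    0.47]
0 [-0.24  0.21 -0.44  0.92  0.    2.91]
3.141592653589793 [-0.24  0.21 -0.44  0.92  0.   -0.24]
down 3.9833 [470.55 -37.16  64.53] [-0.17 -0.11 -0.84]
True 5.75 [587.69 -36.84  62.96] [ 0.25  0.12 -0.85]
```

Run:
```python
from h import *
from bench import bot,imaging
import cv2
np.set_printoptions(precision=2,suppress=True)
def st(m): s=bot.get_state();print(m,s["t"],s["tcp_pos"],s["contact_force"])
h=bot.movel([610,-37,64],max_speed=25,threshold=15);st(h)
bot.movel([560,-37,64],max_speed=100)
bot.movel([560,-37,170],max_speed=200)
bot.movel([590,150,200],max_speed=250)
m=imaging.camera_model("wrist");im=imaging.capture("wrist");cv2.imwrite("pics/w1.png",im)
np.save("w1.npy",m,allow_pickle=True);cv2.imwrite("pics/top1.png",imaging.capture("top"))
print(m);st("")
```

```text
True 6.1667 [587.68 -36.69  62.12] [ 0.99 -0.66 -0.18]Traceback (most recent call last):
  File "<stdin>", line 9, in <module>
bench.IKError: the arm cannot follow that straight line within its joint ranges
```

The same stop at x=587.7 twice means the tray is hard against its end stop. The wrist was near its range limit, so I'll use the half-turn-equivalent yaw.

Run:
```python
from h import *
from bench import bot,imaging
import cv2
np.set_printoptions(precision=2,suppress=True)
def st(m): s=bot.get_state();print(m,s["t"],s["tcp_pos"],s["contact_force"])
bot.move_ptp([590,170,210],[np.pi,0,np.pi])
m=imaging.camera_model("wrist");im=imaging.capture("wrist");cv2.imwrite("pics/w1.png",im)
np.save("w1.npy",m,allow_pickle=True);cv2.imwrite("pics/top1.png",imaging.capture("top"))
print(m);st("")
```

```text
{'K': array([[289.66,   0.  , 284.33],
       [  0.  , 289.66, 206.69],
       [  0.  ,   0.  ,   1.  ]]), 'position': array([514.47, 169.61, 350.62]), 'rotation': array([-0.3 , -0.  ,  1.57])}
 9.7417 [589.94 169.77 209.85] [-0.4   0.45  0.07]
```

View pics/w1.png

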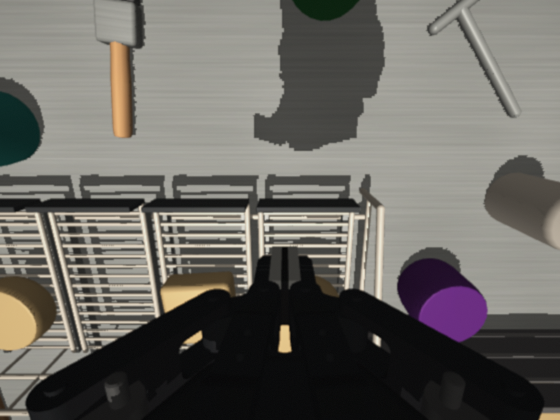

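The wrist view shows all four lips in line (row ~205), so the empty tray is home. The drum lip's dark strip spans columns 257–360, with its inner edge at row ~214.

Run:
```python
from h import *
import cv2
m=np.load("w1.npy",allow_pickle=True).item()
im=cv2.imread("pics/w1.png");print(im[194:222,300].max(1),im[194:222,335].max(1));print(im[208,250:264].max(1),im[208,352:366].max(1))
for u in((257.5,214),(359.5,214),(308,214),(308,200)):print(u,cast(m,u,78))
```

```text
[142 161 164 155  99  41  21  22  20  21  21  20  27  55  77  83  78  83
 148 216 198 139 152 219 223 179 111  74] [142 159 163 154  99  41  21  20  21  21  20  20  29  55  73  77  75  83
 148 215 196 138 113 136 190 182 153 106]
[80 68 70 69 70 66 65 76 78 78 78 78 78 78] [71 72 71 70 71 72 70 73 76 72 71 71 70 82]
(257.5, 214) [605.80807741 143.12850106  78.        ]
(359.5, 214) [605.93813667 244.35999753  78.        ]
(308, 214) [605.8724594  193.24016425  78.        ]
(308, 200) [591.43972213 192.90817195  78.        ]
```

The dark rows 199–206 are the lip's outer face and 207–212 its top, giving an inner face at x≈604, y≈193. This agrees with the contact stop (587.7 + 11 half-finger + 6). I'll hook at x=627, where the fingertip is about 12 mm behind the lip and the cheese starts at about 686.

Run:
```python
from h import *
from bench import bot,imaging
import cv2
np.set_printoptions(precision=2,suppress=True)
def st(m): s=bot.get_state();print(m,s["t"],s["tcp_pos"],s["contact_force"])
bot.movel([627,192,180],max_speed=100)
bot.movel([627,192,110],max_speed=100)
h=bot.movel([627,192,64],max_speed=50,threshold=8);st(("down",h))
if not h:
    for i in range(4):
        h=bot.movel([470,192,64],max_speed=45,threshold=12);st(h)
        if bot.get_state()["tcp_pos"][0]<492 or not h: break
cv2.imwrite("pics/top2.png",imaging.capture("top")[85:285,145:395].repeat(3,0).repeat(3,1))
```

```text
('down', False) 12.3333 [627.33 192.06  64.36] [-0.39 -0.83 -1.47]
True 15.0917 [486.39 192.05  64.29] [1.1  1.08 1.01]
```

View pics/top2.png

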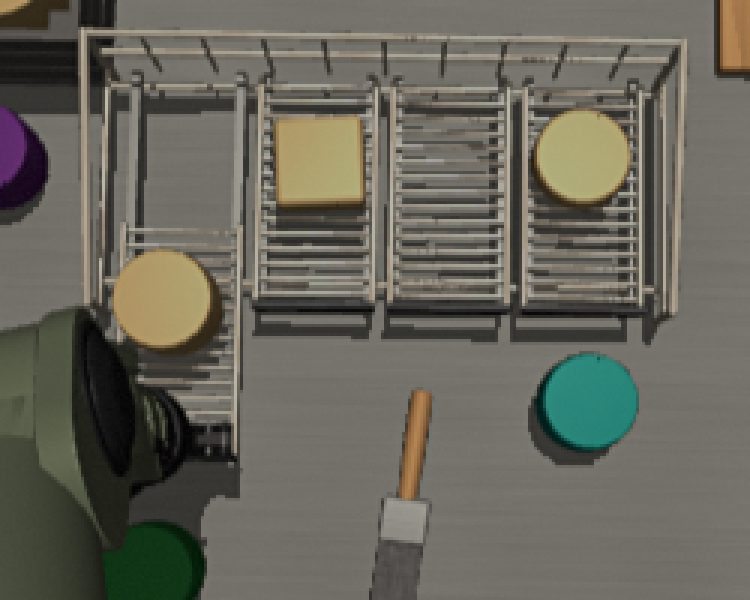

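The empty tray is home and the drum tray is out about 129 mm with its cheese standing. I'll confirm the stop with one more gentle tug, then retreat and check.

Run:
```python
from h import *
from bench import bot,imaging
import cv2
np.set_printoptions(precision=2,suppress=True)
def st(m): s=bot.get_state();print(m,s["t"],s["tcp_pos"],s["contact_force"])
h=bot.movel([470,192,64],max_speed=25,threshold=15);st(h)
bot.movel([498,192,64],max_speed=40)
bot.movel([498,192,220],max_speed=120)
bot.move_ptp([400,-150,280],[np.pi,0,np.pi]);bot.dwell(.3);st("")
a=imaging.capture("top")[85:240,165:385];b=imaging.capture("scene")[165:295,190:390]
cv2.imwrite("pics/end.png",np.vstack([cv2.resize(x,(600,300)) for x in(a,b)]))
```

```text
True 15.4833 [486.48 192.04  64.39] [ 0.5  -0.51  0.96]
 19.0167 [ 400.24 -149.45  279.85] [ 0.12 -0.17 -0.39]
```

View pics/end.png

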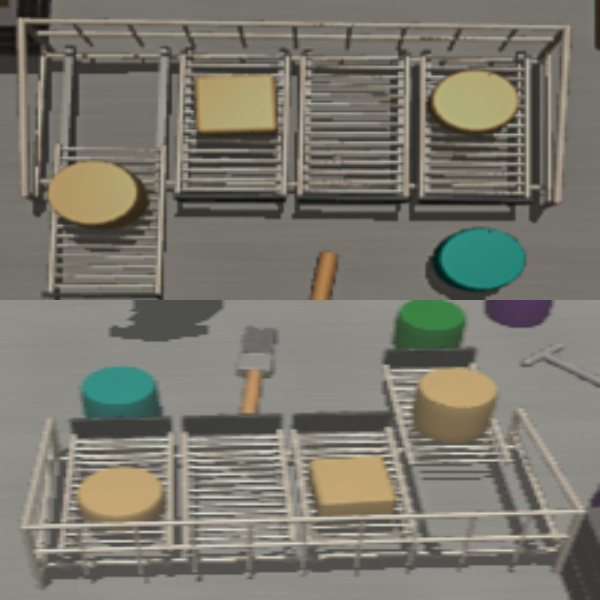

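The drum tray is fully out with its cheese upright, the other three trays are home and in line, and the hand is clear.

```bash
python3 -c "
from bench import bot
print(bot.sign_off())"
```

```text
the job is handed in; nothing more can be done
None
```

I pushed the empty tray home, drew the drum tray out to its stop with its cheese still upright, left the other trays home and the hand clear, and handed the job in at about 19 s; the sign-off gave no verdict.

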